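Switch on the leather-edge bench in order

ROBOT

A 6-joint arm with a two-finger parallel gripper is mounted at the origin on the work surface. World frame = base frame: x ahead of the robot, y to its left, z up, the work surface at z = 0. Lengths are in m, angles in degrees, forces in N, time in s.
With the tool pointing down it reaches from about 0.325 to 0.85 m from the base axis. Payload 15.5 kg.
Tool frame: the origin (TCP) lies at the very end of the fingers, on their centre line; the grasp point (between the pads) lies 19 mm behind it; z points along the fingers, y is the direction in which the jaws open and shut (so a half turn about z gives the same grasp; the last joint's range is limited). The gripper opens to 91 mm and grips with 3 to 60 N. Pads are 32 mm wide; open, the fingers measure 118 mm over their backs; the gripper's body (76 mm by 178 mm) begins 60 mm behind the grasp point.
Start: joints at [64.601, 28.281, 77.091, -0, 74.628, -5.472], TCP at [0.213, 0.588, 0.214] pointing down, gripper open.
Joint ranges: [-166.48, 166.48], [-47.26, 123.95], [12.59, 153.08], [-70.14, 250.14], [6.76, 159.57], [-176.63, 176.63]. Speed limits (degrees/s): [108.29, 108.29, 147.25, 172.46, 172.46, 172.46].

INTERFACE

Orientations are given as [roll, pitch, yaw] about the fixed x, y, z axes, in that order (R = Rz(yaw) Ry(pitch) Rx(roll)).
In Python, from station import * gives the robot as it stands.
- The arm moves only by the tool drive_tool, never from a script. Its argument "increments" is a list of rows, each a list of 3 entries, a list of its own where there are three numbers: the turn, a rotation vector about the world's x, y, z in degrees, then the shift along the world's x, y, z in cm, then the closure, from 0 (fully open) to 1 (shut). A call has 1 to 20 rows; each row shifts and turns the pose as measured when the row begins; what a row does not reach is not made up. A row lasts 1/8 s, in which the tool goes at most 62.5 mm and 10.7 degrees, less where a joint would pass 70% of its speed; a pose out of reach is approached as far as the arm can. A call with a gripper value outside its range is refused whole. The fingers move at their own pace and stop on an object; "squeeze" is the grip in N (left out, the last holds). Time passes only in rows, so rows that do not move let the fingers close. It gives the time, the measured TCP pose, the force and the opening at its end, in the units of the state.
- read_state(): the state, without advancing time (a new reading comes with each control period).
- capture(name): name is "scene" or "side" or "wrist"; returns (picture, depth): 420x560x3 uint8, red, green, blue; 420x560 float32, m along the optical axis (not along the pixel's ray), 0 where there is no reading.
- camera_info(name): a dict with "intrinsics" (3x3 intrinsics, pixels), "pose" (4x4, takes a point from camera to world coordinates). Camera axes: x right, y down, z forward; pixel columns grow to the right and rows downward; lengths in m; the calibration is good to about 2 mm. The wrist camera is an equidistant fisheye: a pixel r from the principal point sees the ray r / f radians off the axis. A picture is of the moment at which its call begins: read the wrist's pose just before it. camera_info takes no time and is no camera call; for the wrist camera it gives the pose at the moment of the call.
- hand_in(): hands the job in, once; it reports no verdict.
The state is a dict: "clock": time; "joint_positions": joint angles; "qvel": joint speeds; "joint_efforts": joint torques, N m; "position": TCP position; "orientation": TCP orientation; "force": force on the tool from outside, world axes, zero at the start; "moment": the same for the moment, N m; "opening": opening from 0.0 (shut) to 1.0 (fully open).
Only numpy, scipy, OpenCV 4.12 (cv2) and the standard library are available. Lean on these libraries where they do the work, as an engineer would, in place of code of your own. Each camera call takes 0.05 s, during which the arm holds its last target. There are 200 camera calls.

TASK

Start up the edge-finishing bench by pressing the three black switch keys with the fingertips, lightly and in this order: first the long bar key (lamp), then the large round key (dust extractor), then the small square key (edge burnisher). Press each one most of the way down, so that it stays down, without ramming it hard onto its stop. Do not pick up or shove the grey switch boxes, leave the mug, jar, hammer and hand punch where they are, and finish with the hand clear.

Things in the scene. Friction and masses are not known exactly. Their poses are not given: they have to be found in the camera images.
- bar_pod: Wireless switch of the bench lamp: a loose grey plastic box 84 x 84 mm and 32 mm high, 0.6 kg, on a rubber foot, standing on the bench. In the middle of its top is one black key, a long bar 68 x 22 mm (long side along its x axis). Origin: centre of its underside; z up.
- bar_key (a joint): How far the bar key is pushed down, in m: 0 = out, its top 18 mm above the box (50 mm above the bench); 0.012 = on its stop, still 6 mm proud. Moves straight down against about 3 N of steady friction, no spring: it stays where it is left. Starts within 2 mm of fully out. It is on from about 0.007. On its stop the key's cap is cushioned: above about 4.5 N it gives up to 5 mm more (12 N), springs back when let go, and then is hard.
- bar_top (a point): Centre of the top face of the bar key (moves with the key); axes as its box.
- round_pod: Wireless switch of the dust extractor: a loose grey plastic box 84 x 84 mm and 32 mm high, 0.6 kg, on a rubber foot, standing on the bench. In the middle of its top is one black key, a large round disc 58 mm across. Origin: centre of its underside; z up.
- round_key (a joint): How far the round key is pushed down, in m: 0 = out, its top 18 mm above the box (50 mm above the bench); 0.012 = on its stop, still 6 mm proud. Moves straight down against about 3 N of steady friction, no spring: it stays where it is left. Starts within 2 mm of fully out. It is on from about 0.007. On its stop the key's cap is cushioned: above about 4.5 N it gives up to 5 mm more (12 N), springs back when let go, and then is hard.
- round_top (a point): Centre of the top face of the round key (moves with the key); axes as its box.
- square_pod: Wireless switch of the edge-burnishing machine: a loose grey plastic box 84 x 84 mm and 32 mm high, 0.6 kg, on a rubber foot, standing on the bench. In the middle of its top is one black key, a small square 34 x 34 mm. Origin: centre of its underside; z up.
- square_key (a joint): How far the square key is pushed down, in m: 0 = out, its top 18 mm above the box (50 mm above the bench); 0.012 = on its stop, still 6 mm proud. Moves straight down against about 3 N of steady friction, no spring: it stays where it is left. Starts within 2 mm of fully out. It is on from about 0.007. On its stop the key's cap is cushioned: above about 4.5 N it gives up to 5 mm more (12 N), springs back when let go, and then is hard.
- square_top (a point): Centre of the top face of the square key (moves with the key); axes as its box.
- mug: Bystander: brown earthenware mug, 80 mm across, 90 mm high, handle at its +y. Origin: centre of its underside.
- jar: Bystander: amber glass jar with a steel cap, 68 mm across, 110 mm high. Origin: centre of its underside.
- mallet: Bystander: hammer lying on the bench, handle to its -x, about 0.26 m long. Origin: under its middle, on the bench.
- die: Bystander: small steel hand punch, a 60 x 36 mm foot 6 mm thick with an upright 22 mm shank, 56 mm high in all. Origin: centre of its underside.
Mind the look-alikes: they are no part of the job. Leave any purple or yellow look-alike of the bar_pod alone. Leave any yellow look-alike of the round_pod alone.

How it is judged (in metres and radians):
On the way, in this order (a step that is already met when the one before it is completed fails the run):
1. the bar key is pressed down (value of joint bar_key above 0.007 m), for 0.2 s.
2. the round key is pressed down (value of joint round_key above 0.007 m), for 0.2 s.
3. the square key is pressed down (value of joint square_key above 0.007 m), for 0.2 s.
At the end, for the whole second after the job is handed in: All three keys are at least 7 of their 12 mm down; the three boxes stand upright and at rest on the bench within 30 mm of where they were (value of joint each of bar_key, round_key, square_key above 0.007 m and distance of each of bar_pod, round_pod, square_pod from where it was at the start of the episode below 0.03 m and height (world z) of each of bar_pod, round_pod, square_pod below 0.008 m and angle between each of bar_pod, round_pod, square_pod's own z axis and vertical below 0.1 rad and linear speed of each of bar_pod, round_pod, square_pod below 0.01 m/s); the robot touches nothing.
It fails at once if a key is pressed out of order (the round before the bar, or the square before the round) ((value of joint round_key above 0.005 m and value of joint bar_key below 0.006 m) or (value of joint square_key above 0.005 m and value of joint round_key below 0.006 m)).
It fails at once if a switch is pressed or gripped with more than 25 N (contact force between any of the fingers, the arm and bar_pod above 25 N or contact force between any of the fingers, the arm and round_pod above 25 N or contact force between any of the fingers, the arm and square_pod above 25 N).
It fails at once if a switch box is lifted 8 mm, tipped, or shoved 30 mm (height (world z) of any of bar_pod, round_pod, square_pod above 0.008 m or angle between any of bar_pod, round_pod, square_pod's own z axis and vertical above 0.15 rad or distance of any of bar_pod, round_pod, square_pod from where it was at the start of the episode above 0.03 m).
It fails at once if the mug, jar, hammer or punch is moved by 15 mm (distance of any of mug, jar, mallet, die from where it was at the start of the episode above 0.015 m).
It also fails if it takes over 48 s, if anything falls off the work surface, if the arm or the gripper's body presses on something with over 40 N, if the wrist force passes 120 N, or if a joint passes its speed limit or range.

## Working session

There is one attempt and no reset: what is moved stays moved. The work goes in short steps, Python scripts to look and compute and a tool call to move; the robot and the scene stay as the last step left them, time stands still between calls to the robot, and variables do not carry over. Pictures are saved under pics/ and viewed, about 8 in all and at most 12, crops included, and the job is handed in when it is done.

Besides the shell and the picture viewer there is one more tool, called after "Request:" by a JSON object that holds its "api" and its "payload". drive_tool: Moves the arm, as the interface text tells. Its arguments: {"type":"object","properties":{"increments":{"type":"array"},"squeeze":{"type":"number"}},"required":["increments"]}

```bash
mkdir -p pics
python3 - <<'E'
from station import *
import cv2,numpy as np
for n in("scene","side"):
    im,d=capture(n); np.savez(f"{n}.npz",im=im,d=d,**camera_info(n)); cv2.imwrite(f"pics/{n}0.png",im[:,:,::-1])
    print(n,camera_info(n)["pose"].round(3).tolist(),camera_info(n)["intrinsics"].tolist())
s=read_state();print({k:s[k] for k in("clock","position","orientation","force","opening")})
E
```

```text
scene [[0.631, 0.486, -0.604, 1.318], [0.775, -0.418, 0.473, -0.639], [-0.022, -0.767, -0.641, 0.919], [0.0, 0.0, 0.0, 1.0]] [[482.600387393278, 0.0, 275.9141732811027], [0.0, 482.600387393278, 198.3798131335903], [0.0, 0.0, 1.0]]
side [[0.786, -0.49, 0.377, 0.085], [-0.618, -0.611, 0.494, -0.61], [-0.012, -0.621, -0.783, 1.007], [0.0, 0.0, 0.0, 1.0]] [[454.002931811995, 0.0, 283.78420841660926], [0.0, 454.002931811995, 209.70868605263942], [0.0, 0.0, 1.0]]
{'clock': 0.1, 'position': array([0.2128703 , 0.58725938, 0.2133688 ]), 'orientation': array([-1.79933631e+02, -6.85048209e-03,  1.60073305e+02]), 'force': array([-0.25227378,  0.74617317,  0.33357636]), 'opening': 0.9992973471547184}
```

View pics/scene0.png

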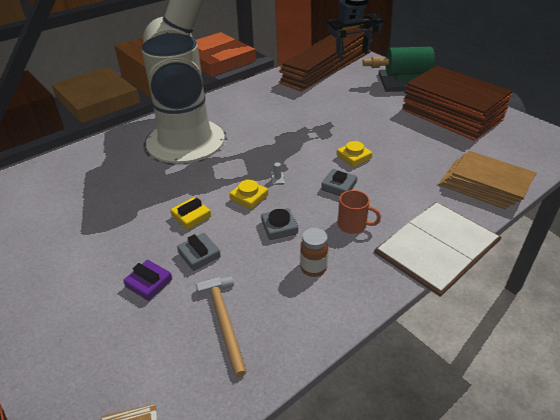

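View pics/side0.png

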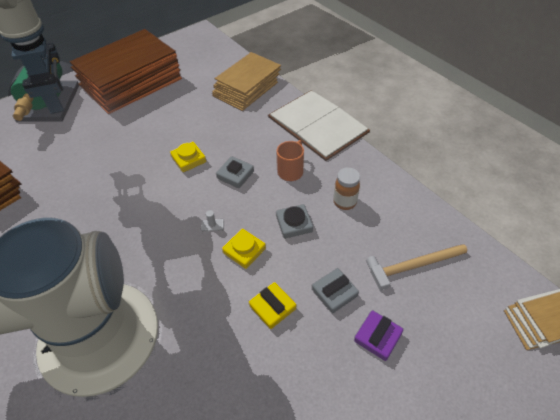

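Scene view: the grey bar box is at (199,250), the grey round box at (280,222) and the grey square box at (339,181). Look-alikes to leave alone are the purple bar (148,278), yellow bar (190,212), and yellow rounds (249,193) and (354,153). The side view agrees: grey bar (335,289), round (294,220), square (235,171). Next I'll measure the keys and make an enlarged crop to confirm.

Run:
```python
import cv2,numpy as np
px={"scene":dict(bar=(199,248),round=(279,219),square=(339,179)),"side":dict(bar=(335,287),round=(294,218),square=(235,168))}
rows=[]
for n in px:
    z=np.load(n+".npz");im,d,K,P=z["im"],z["d"],z["intrinsics"],z["pose"]
    v,u=np.mgrid[:420,:560]; r=np.stack([(u-K[0,2])/K[0,0],(v-K[1,2])/K[1,1],np.ones(u.shape)],-1)
    W=(r*d[...,None])@P[:3,:3].T+P[:3,3]
    hsv=cv2.cvtColor(im,cv2.COLOR_RGB2HSV)
    row=[]
    for k,(a,b) in px[n].items():
        near=(np.hypot(u-a,v-b)<28)
        dark=(near&(hsv[...,2]<60)&(d>0)).astype(np.uint8)
        m,l,st,c=cv2.connectedComponentsWithStats(dark)
        i=min((j for j in range(1,m) if st[j,4]>25),key=lambda j:np.hypot(*(c[j]-(a,b))))
        blob=l==i
        top=blob&(W[...,2]>.043)&(W[...,2]<.058)
        # ray to plane z=0.049 for top pixels
        D=r@P[:3,:3].T; t=(.049-P[2,3])/D[...,2]; X=D*t[...,None]+P[:3,3]
        cen=X[top][:,:2]; rect=cv2.minAreaRect((cen*1000).astype(np.float32))
        # grey box by depth: everything raised nearby
        cw=cen.mean(0); box=(np.hypot(W[...,0]-cw[0],W[...,1]-cw[1])<.058)&(W[...,2]>.027)&(W[...,2]<.037)&(d>0)
        rb=cv2.minAreaRect((W[box][:,:2]*1000).astype(np.float32))
        print(n,k,"n",blob.sum(),top.sum(),"z",np.median(W[top][:,2]).round(4),"cen",cw.round(4),"rect",np.round(np.hstack([rect[0],rect[1],rect[2]]),1),"box",np.round(np.hstack([rb[0],rb[1],rb[2]]),1))
        row.append(cv2.resize(im[b-40:b+40,a-40:a+40],(260,260),interpolation=cv2.INTER_CUBIC))
    rows.append(np.hstack(row))
    # bystanders raised points map
cv2.imwrite("pics/crop.png",np.vstack(rows)[:,:,::-1])
# obstacles: tall things (scene) around
z=np.load("side.npz");print()
for nm,(a,b) in dict(mug=(290,158),jar=(347,180),die=(211,217),ham=(378,272)).items():
    d=z["d"][b-2:b+3,a-2:a+3];K=z["intrinsics"];P=z["pose"];t=np.median(d);print(nm,(P[:3,:3]@np.array([(a-K[0,2])/K[0,0]*t,(b-K[1,2])/K[1,1]*t,t])+P[:3,3]).round(3))
```

```text
scene bar n 242 178 z 0.0483 cen [ 0.5065 -0.2625] rect [ 506.1 -262.7   23.5   70.7   87.3] box [ 502.9 -261.8   83.7   86.9   87.1]
scene round n 324 247 z 0.0477 cen [ 0.5601 -0.0377] rect [560.5 -36.6  54.2  56.4  49.5] box [557.4 -36.7  82.2  87.9  67.5]
scene square n 133 88 z 0.0479 cen [0.5383 0.2137] rect [540.1 210.5  35.3  45.3  18.9] box [535.4 215.5  83.5  89.2  20.9]
side bar n 238 207 z 0.0491 cen [ 0.4992 -0.2625] rect [ 500.  -262.6   20.1   65.9   87. ] box [ 501.7 -260.    83.9   84.7   87.9]
side round n 300 263 z 0.0489 cen [ 0.5548 -0.0385] rect [555.  -40.3  53.8  50.6  51.7] box [556.4 -34.8  85.3  83.8  67.8]
side square n 112 81 z 0.0487 cen [0.5326 0.2134] rect [532.6 213.2  31.2  29.9  21.5] box [534.1 217.   87.   85.9  22. ]

mug [0.695 0.154 0.026]
jar [ 0.709 -0.071  0.11 ]
die [0.379 0.095 0.049]
ham [ 0.617 -0.293  0.027]
```

View pics/crop.png

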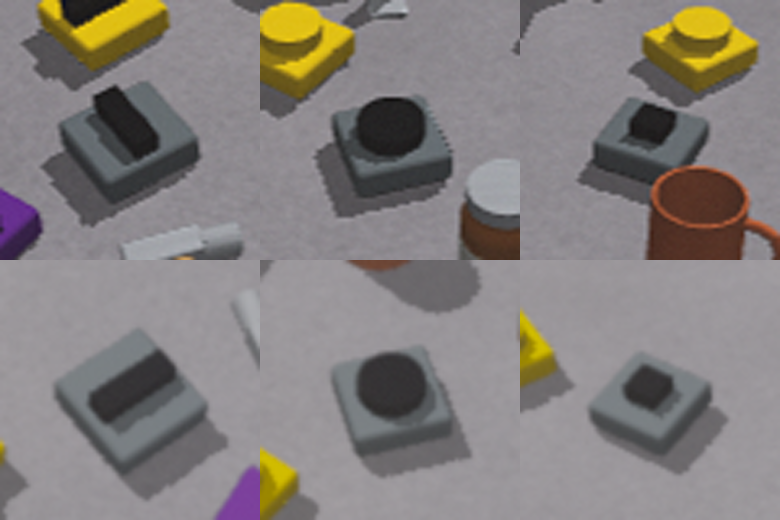

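The crops confirm it: all three targets are grey boxes with black keys, and the purple and yellow ones are separate. The sizes and the 0.049 m key heights fit. Key tops: bar (0.503,-0.262), round (0.557,-0.038), square (0.535,0.214). I'll travel high with the fingers shut.

Request:
{"api": "drive_tool", "payload": {"increments": [[[0,0,0],[1.6,-4.7,0],1],[[0,0,0],[1.6,-4.7,0],1],[[0,0,0],[1.6,-4.7,0],1],[[0,0,0],[1.6,-4.7,0],1],[[0,0,0],[1.6,-4.7,0],1],[[0,0,0],[1.6,-4.7,0],1],[[0,0,0],[1.6,-4.7,0],1],[[0,0,0],[1.6,-4.7,0],1],[[0,0,0],[1.6,-4.7,0],1],[[0,0,0],[1.6,-4.7,0],1],[[0,0,0],[1.6,-4.7,0],1],[[0,0,0],[1.6,-4.7,0],1],[[0,0,0],[1.6,-4.7,0],1],[[0,0,0],[1.6,-4.7,0],1],[[0,0,0],[1.6,-4.7,0],1],[[0,0,0],[1.6,-4.7,0],1],[[0,0,0],[1.6,-4.7,0],1],[[0,0,0],[1.6,-4.7,0],1]], "squeeze": 10}}

```text
clock: 2.35
position: [0.5031, -0.285, 0.2107]
orientation: [-179.9, -0.1, 160.3]
force: [0.6, -0.1, 0.3]
opening: 0.004
```

Request:
{"api": "drive_tool", "payload": {"increments": [[[0,0,0],[0,1.2,-3],1],[[0,0,0],[0,1.0,-3],1],[[0,0,0],[0,0,-3],1],[[0,0,0],[0,0,-2.5],1],[[0,0,0],[0,0,-1],1],[[0,0,0],[0,0,0],1],[[0,0,0],[0,0,0],1]]}}

```text
clock: 3.22
position: [0.5039, -0.2667, 0.0819]
orientation: [-179.9, -0.0, 160.1]
force: [0.9, 0.3, -0.2]
opening: 0.01
```

Run:
```python
from station import *
import cv2,numpy as np
i=camera_info("wrist");im,d=capture("wrist");im2,_=capture("side")
s=read_state();print(s["clock"],s["position"].round(4),s["force"].round(2))
cv2.imwrite("pics/w1.png",np.hstack([im[:,:,::-1][60:400],im2[170:370,250:450,::-1].repeat(2,0).repeat(2,1)[:340]])[:,:800])
```

```text
3.325 [ 0.5039 -0.2667  0.0819] [-0.67  0.32 -0.55]
```

View pics/w1.png

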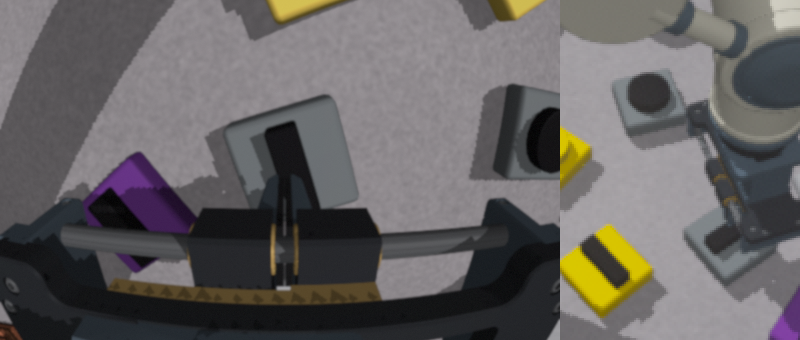

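The wrist view shows the shut fingertips (≈(285,195)) over the black bar of the grey box, with the purple box clear to the left. I'll descend gently.

Request:
{"api": "drive_tool", "payload": {"increments": [[[0,0,0],[0,0.4,-1.4],1],[[0,0,0],[0,0,-1.2],1],[[0,0,0],[0,0,-0.3],1],[[0,0,0],[0,0,-0.3],1],[[0,0,0],[0,0,-0.3],1],[[0,0,0],[0,0,0],1]]}}

```text
clock: 4.08
position: [0.5043, -0.2626, 0.0452]
orientation: [-179.9, 0.1, 160.1]
force: [0.1, 0.9, 0.2]
opening: 0.003
```

Request:
{"api": "drive_tool", "payload": {"increments": [[[0,0,0],[0,0,-0.3],1],[[0,0,0],[0,0,-0.2],1]]}}

```text
clock: 4.32
position: [0.5044, -0.2627, 0.0404]
orientation: [-179.9, 0.1, 160.0]
force: [-0.6, 0.8, 3.5]
opening: 0.005
```

Request:
{"api": "drive_tool", "payload": {"increments": [[[0,0,0],[0,0,-0.15],1],[[0,0,0],[0,0,0],1],[[0,0,0],[0,0,0],1]]}}

```text
clock: 4.7
position: [0.5044, -0.2627, 0.0386]
orientation: [-179.9, 0.1, 160.0]
force: [-0.4, -0.2, 2.3]
opening: 0.002
```

Request:
{"api": "drive_tool", "payload": {"increments": [[[0,0,0],[0,0,1],1],[[0,0,0],[0,0,3],1],[[0,0,0],[0,0,4],1],[[0,0,0],[1.1,4.5,0],1],[[0,0,0],[1.1,4.5,0],1],[[0,0,0],[1.1,4.5,0],1],[[0,0,0],[1.1,4.5,0],1],[[0,0,0],[1.0,4.5,0],1],[[0,0,0],[0,0,0],1],[[0,0,0],[0,0,0],1]]}}

```text
clock: 5.95
position: [0.5609, -0.0321, 0.1281]
orientation: [-179.9, 0.5, 160.0]
force: [-0.6, -0.3, -0.2]
opening: 0.004
```

```bash
cat > chk.py <<'E'
from station import *
import numpy as np,sys
pts=dict(bar=(.503,-.262),round=(.557,-.038),square=(.535,.214))
for n in("scene","side"):
    c=camera_info(n);im,d=capture(n);K,P=c["intrinsics"],c["pose"]
    v,u=np.mgrid[:420,:560]; r=np.stack([(u-K[0,2])/K[0,0],(v-K[1,2])/K[1,1],np.ones(u.shape)],-1)
    W=(r*d[...,None])@P[:3,:3].T+P[:3,3]
    for k,p in pts.items():
        R=np.hypot(W[...,0]-p[0],W[...,1]-p[1]); m=(R<.009)&(d>0)&(im.max(-1)<70)
        b=(R<.058)&(W[...,2]>.027)&(W[...,2]<.034)
        print(n,k,m.sum(),"top",np.median(W[m][:,2]).round(4) if m.any() else None,"z90",np.percentile(W[m][:,2],90).round(4) if m.any() else None,"box mean",W[b][:,:2].mean(0).round(3))
s=read_state();print(s["clock"],s["position"].round(4),s["force"].round(2))
E
python3 chk.py
```

```text
scene bar 31 top 0.0383 z90 0.0405 box mean [ 0.507 -0.264]
scene round 40 top 0.049 z90 0.1681 box mean [ 0.567 -0.045]
scene square 16 top 0.0471 z90 0.0496 box mean [0.541 0.21 ]
side bar 41 top 0.0393 z90 0.0409 box mean [ 0.499 -0.264]
side round 26 top 0.0492 z90 0.0515 box mean [ 0.549 -0.044]
side square 20 top 0.0499 z90 0.0518 box mean [0.53  0.211]
6.05 [ 0.5608 -0.0326  0.1279] [ 0.78 -0.34  0.38]
```

The bar key top is now at about 0.039 (≈11 mm down), so it's on. Next the round key.

Request:
{"api": "drive_tool", "payload": {"increments": [[[0,0,0],[-0.4,-0.5,-2.5],1],[[0,0,0],[0,0,-2.5],1],[[0,0,0],[0,0,-1.5],1],[[0,0,0],[0,0,-0.6],1],[[0,0,0],[0,0,-0.3],1],[[0,0,0],[0,0,-0.3],1],[[0,0,0],[0,0,0],1]]}}

```text
clock: 6.92
position: [0.5578, -0.0419, 0.0509]
orientation: [-179.9, 0.7, 159.6]
force: [-0.5, -0.4, -1.0]
opening: 0.008
```

Request:
{"api": "drive_tool", "payload": {"increments": [[[0,0,0],[0,0.3,0],1],[[0,0,0],[0,0,-0.3],1],[[0,0,0],[0,0,-0.3],1],[[0,0,0],[0,0,-0.3],1],[[0,0,0],[0,0,-0.2],1],[[0,0,0],[0,0,0],1]]}}

```text
clock: 7.68
position: [0.5582, -0.0387, 0.0399]
orientation: [-179.9, 0.8, 159.6]
force: [1.0, 0.6, 0.8]
opening: 0.006
```

Request:
{"api": "drive_tool", "payload": {"increments": [[[0,0,0],[0,0,-0.12],1],[[0,0,0],[0,0,0],1],[[0,0,0],[0,0,0],1]]}}

```text
clock: 8.05
position: [0.5583, -0.0386, 0.0386]
orientation: [-179.9, 0.8, 159.6]
force: [-0.3, -0.5, 1.8]
opening: 0.004
```

Request:
{"api": "drive_tool", "payload": {"increments": [[[0,0,0],[0,0,1],1],[[0,0,0],[0,0,3],1],[[0,0,0],[0,0,4],1],[[0,0,0],[-0.5,4.5,0],1],[[0,0,0],[-0.5,4.5,0],1],[[0,0,0],[-0.5,4.5,0],1],[[0,0,0],[-0.4,4.5,0],1],[[0,0,0],[-0.4,4.5,0],1],[[0,0,0],[0,1.5,0],1],[[0,0,0],[0,0,0],1]]}}

```text
clock: 9.3
position: [0.5353, 0.2078, 0.1278]
orientation: [179.9, 1.1, 159.5]
force: [-0.2, -0.6, -0.0]
opening: 0.006
```

```bash
python3 chk.py
```

```text
scene bar 27 top 0.0382 z90 0.0402 box mean [ 0.507 -0.264]
scene round 22 top 0.038 z90 0.0389 box mean [ 0.563 -0.041]
scene square 24 top 0.0477 z90 0.1443 box mean [0.541 0.211]
side bar 40 top 0.0397 z90 0.0419 box mean [ 0.499 -0.263]
side round 29 top 0.0391 z90 0.0405 box mean [ 0.551 -0.04 ]
side square 21 top 0.0493 z90 0.051 box mean [0.53 0.21]
9.4 [0.5353 0.2065 0.1276] [-0.25 -1.39  0.01]
```

The round key is down (top ≈0.0385). Next the square key.

Request:
{"api": "drive_tool", "payload": {"increments": [[[0,0,0],[0,0.8,-2.5],1],[[0,0,0],[0,0,-2.5],1],[[0,0,0],[0,0,-1.5],1],[[0,0,0],[0,0,-0.6],1],[[0,0,0],[0,0,-0.3],1],[[0,0,0],[0,0,-0.2],1],[[0,0,0],[0,0,0],1]]}}

```text
clock: 10.28
position: [0.5378, 0.2093, 0.0516]
orientation: [179.9, 1.3, 159.1]
force: [-0.3, -0.2, -0.1]
opening: 0.006
```

Request:
{"api": "drive_tool", "payload": {"increments": [[[0,0,0],[-0.2,0.5,0],1],[[0,0,0],[0,0,0],1],[[0,0,0],[0,0,-0.3],1],[[0,0,0],[0,0,-0.3],1],[[0,0,0],[0,0,-0.3],1],[[0,0,0],[0,0,-0.25],1],[[0,0,0],[0,0,0],1]]}}

```text
clock: 11.15
position: [0.5361, 0.2151, 0.0401]
orientation: [179.8, 1.3, 159.1]
force: [-0.1, 0.3, 0.4]
opening: 0.004
```

Request:
{"api": "drive_tool", "payload": {"increments": [[[0,0,0],[0,0,-0.12],1],[[0,0,0],[0,0,0],1],[[0,0,0],[0,0,0],1]]}}

```text
clock: 11.52
position: [0.5361, 0.2151, 0.0388]
orientation: [179.8, 1.3, 159.1]
force: [0.1, 0.7, 1.4]
opening: 0.008
```

Request:
{"api": "drive_tool", "payload": {"increments": [[[0,0,0],[0,0,1],1],[[0,0,0],[0,0,3],1],[[0,0,0],[0,0,4],1],[[0,0,0],[0,0,4],1],[[0,0,0],[0,0,4],1],[[0,0,0],[-2,4.5,0],1],[[0,0,0],[-2,4.5,0],1],[[0,0,0],[-2,4.5,0],1],[[0,0,0],[0,0,0],1],[[0,0,0],[0,0,0],1],[[0,0,0],[0,0,0],1]]}}

```text
clock: 12.9
position: [0.4742, 0.352, 0.2113]
orientation: [179.6, 1.5, 158.9]
force: [-0.2, -0.2, -0.1]
opening: 0.008
```

```bash
python3 chk.py
python3 - <<'E'
from station import *
import cv2
cv2.imwrite("pics/end.png",capture("scene")[0][:,:,::-1])
E
```

```text
scene bar 29 top 0.0382 z90 0.0408 box mean [ 0.508 -0.264]
scene round 22 top 0.0377 z90 0.0414 box mean [ 0.564 -0.041]
scene square 20 top 0.0378 z90 0.0389 box mean [0.539 0.212]
side bar 41 top 0.0384 z90 0.0412 box mean [ 0.499 -0.263]
side round 26 top 0.0382 z90 0.0408 box mean [ 0.551 -0.04 ]
side square 21 top 0.0395 z90 0.0408 box mean [0.532 0.213]
13.0 [0.4743 0.352  0.2112] [-0.18 -0.07  0.67]
```

View pics/end.png

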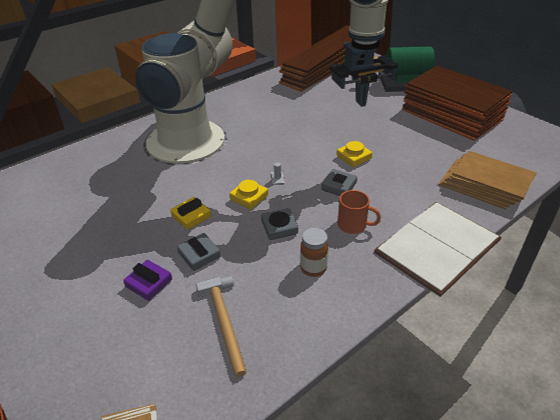

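The final picture shows all three grey boxes in place with their keys down: bar (199,250), round (280,222) and square (339,181). The mug, jar, hammer and punch haven't moved, and the hand is clear.

```bash
python3 -c "
from station import *
print(hand_in())"
```

```text
the job is handed in; nothing more can be done
None
```

I pressed the grey boxes' bar, round and square keys in that order with the shut fingertips, backed the hand clear, and handed the job in at about 13 s of the 48 s allowed. No verdict was reported.

- **Keys:** the last depth check from both cameras put all three key tops at about 0.038–0.0395 m. That is roughly 11 mm down, against the 7 mm needed.
- **Force:** the highest tool force I read during the presses was 3.5 N. I only read it at the end of each move, so a brief peak between readings would not show.
- **Boxes and bystanders:** in the final picture the boxes, mug, jar, hammer and punch look where they were, and the hand is well clear of everything. I did not measure the bystanders' final positions.
- **Disagreement:** the two cameras differed by about 5–7 mm in x on the key centres. I used the mean, and all three presses pushed their keys down.

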